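# Lock the sauce-pan caddy rail with a quarter-turn anchor

### The job

Take the quarter-turn anchor out of its red parking block, drop its foot through the slot of the yellow block in the caddy's counter rail (feel for the slot: the yellow block does not sit exactly on its mark), push it down against the spring, turn it a quarter turn clockwise as seen from above, and let it spring up so that it is locked crosswise under the slot. Go gently: never press or twist the anchor against the rail with more than about 30 N. Let go of the anchor and leave the bottle, the jar and the egg basket where they stand.

Things in the scene. Friction and masses are not known exactly. Their poses are not given: they have to be found in the camera images.
- anchor_grip (a point): Centre of the wing grip of the loose anchor (0.1 to 0.2 kg, 74 mm tall). The wing: black plastic bar with an orange stripe, 44 mm long (x), 14 mm thick (y), 43 mm high; this point is half-way up it, 53 mm above the anchor's underside. z points up. Below it: a steel collar (26 mm diameter, underside 26 mm above the anchor's underside), a 9 mm stem, the foot. The same after half a turn about z.
- anchor_foot (a point): Centre of the underside of the anchor's foot, axes as anchor_grip. The foot is a flat steel bar 34 mm long (along x, parallel to the wing), 10 mm wide, 6 mm high. At the start it stands upright in the red parking block's pocket, underside 8 mm above the counter.
- anchor: The whole anchor; same origin and axes as anchor_foot.
- holder: Red plastic parking block fixed on the counter, 75 x 44 x 22 mm; origin at the centre of its underside. Its pocket is 40 mm long along its x, 15 mm wide, 14 mm deep.
- rail: Aluminium channel fixed on the counter, 60 mm wide (x), 34 mm high, open on top, y from -335 to +65 mm. Origin on the counter under the slot mark; z up. The steel pan caddy (210 x 245 mm, 133 mm high over its lid knobs) stands on it from y = -95 to -340 mm. The yellow slot block (70 mm along y, 52 mm along x, flat top 36 mm above the counter) is clamped in the channel near the origin.
- slot_mark (a point): Nominal middle of the slot, 36 mm above the counter (height of the yellow block's top); axes as the rail. The slot, 38 mm along y and 15 mm along x, goes through the 6 mm thick yellow top into a hollow. It lies on the rail's centre line (x = 0), but the block is clamped anywhere up to 12 mm either way along y from this mark; that offset is not measured.
- slot_hollow (a point): In the hollow, 16 mm below slot_mark. A stop lets the foot turn only clockwise seen from above and stops it up to 10 degrees past a quarter turn (foot along rail x); do not twist on against it (0.2 N m is plenty). 3 mm ribs under the top hold it: to pass them push the underside to less than 21 mm above the counter (hard stop at 16). Locked, it springs up to 24 mm, foot top against the yellow top.
- plunger (a joint): Depression in m of the white sprung disc in the hollow under the slot: 0 = up (its top 27 mm above the counter), 0.011 = fully down. It pushes up with 3.2 N at 0 plus 0.8 N per mm: 5.6 N in the locked position (0.003), 8 N at 0.006, 10 N at 0.0085.
- sauce_bottle_mid (a point): Yellow sauce bottle with red cap, 56 mm diameter, 160 mm tall, loose; point half-way up it. Leave alone.
- spice_jar_mid (a point): Amber glass spice jar with steel cap, 52 mm diameter, 85 mm tall, loose; point half-way up it. Leave alone.
- egg_basket_mid (a point): Wooden bowl of eggs, 170 mm diameter, about 86 mm tall, loose; point on its axis 30 mm up. Leave alone.
Mind the look-alikes: they are no part of the job. Of the things like the anchor, leave any that is blue; of the rest the smaller one is meant.

How it is judged:
By the outcome, as a careful person would: the job done as asked, in the order asked, and still so for the second after the job is handed in, with the robot touching nothing.
It also fails if it takes over 67 s, if anything falls off the work surface, if the arm or the gripper's body presses on something with over 40 N, if the wrist force passes 120 N, or if a joint passes its speed limit or range.

### The arm

A 7-joint arm with a two-finger parallel gripper is mounted at the origin on the work surface. World frame = base frame: x ahead of the robot, y to its left, z up, the work surface at z = 0. Lengths are in m, angles in degrees, forces in N, time in s.
With the tool pointing down it reaches from about 0.425 to 0.875 m from the base axis. Payload 4.7 kg.
Tool frame: the origin (TCP) lies on the mounting face of the last link; the fingertips stand 182 mm ahead of it and the grasp point (between the pads) lies 164 mm ahead of it; z points along the fingers, y is the line along which they close (so a half turn about z gives the same grasp; the last joint's range is limited). The gripper opens to 87 mm and grips with 3 to 60 N. Pads are 19 mm wide; open, the fingers measure 117 mm over their backs; the gripper's body (75 mm by 190 mm) begins 51 mm behind the grasp point.
Start: joints at [-64.509, 18.392, -4.016, 83.108, 1.295, 78.541, -3.26], TCP at [0.271, 0.591, 0.405] pointing down, gripper open.
Joint ranges: [-163.93, 163.93], [-17.29, 119.83], [-79.2, 71.16], [3.27, 140.29], [-89.18, 269.18], [5.43, 117.66], [-154.24, 154.24]. Speed limits (degrees/s): [147.25, 147.25, 180, 180, 180, 180, 180].

### API

Orientations are given as [roll, pitch, yaw] about the fixed x, y, z axes, in that order (R = Rz(yaw) Ry(pitch) Rx(roll)).
In Python, from cell import env gives the robot as it stands.
- The arm moves only by the tool servo_tool, never from a script. Its argument "plan" is a list of rows, each an object with "xyz": the shift along the tool's x, y, z in cm, a list of three; "twist": the turn, a rotation vector about the tool's x, y, z in degrees, a list of three; "jaw": the closure, from 0 (fully open) to 1 (shut). In form: [{"xyz": [x, y, z], "twist": [wx, wy, wz], "jaw": jaw}, ...]. A call has 1 to 10 rows; each row is the pose to reach, as a shift and turn from the pose commanded when the call began, along the tool's axes at that moment; what a row does not reach only later rows make up. A row lasts 1/12 s, in which the tool goes at most 41.7 mm and 7.16 degrees, less where a joint would pass 70% of its speed; a pose out of reach is approached as far as the arm can. A call with a gripper value outside its range is refused whole. The fingers move at their own pace and stop on an object; "newtons" is the grip in N (left out, the last holds). Time passes only in rows, so rows that repeat a pose let the fingers close. It gives the time, the measured TCP pose, the force, the opening and the grip force at its end, in the units of the state.
- env.get_obs(): the state, without advancing time (a new reading comes with each control period).
- env.read_camera(name): name is "scene" or "top"; returns a dict with "img" (384x512x3 uint8, red, green, blue), "camera_matrix" (3x3 intrinsics, pixels), "R" (3x3) and "t" (3): a world point X has camera coordinates R X + t. Camera axes: x right, y down, z forward; pixel columns grow to the right and rows downward; lengths in m; the calibration is good to about 2 mm. A picture is of the moment at which its call begins. There is no depth.
- env.sign_off(): hands the job in; it is judged then, once.
The state is a dict: "time_s": time; "qpos": joint angles; "joint_velocities": joint speeds; "effort": joint torques, N m; "tool_pos": TCP position; "tool_rot": TCP orientation; "force": force on the tool from outside, world axes, zero at the start; "wrist_torque": the same for the moment, N m; "grip_width": finger opening in m; "grasp_force": force on a finger pad.
Only numpy, scipy, OpenCV 4.12 (cv2) and the standard library are available. Lean on these libraries where they do the work, as an engineer would, in place of code of your own. Each camera call takes 0.05 s, during which the arm holds its last target. There are 200 camera calls.

## Working session

There is one attempt and no reset: what is moved stays moved. The work goes in short steps, Python scripts to look and compute and a tool call to move; the robot and the scene stay as the last step left them, time stands still between calls to the robot, and variables do not carry over. Pictures are saved under pics/ and viewed, at most 10 in all, crops included, and the job is handed in when it is done.

Besides the shell and the picture viewer there is one more tool, called after "Call:" as name(argument=value, ...), one argument or row to a line, values as JSON. servo_tool: Moves the arm, as the interface text tells. Its arguments: {"type":"object","properties":{"plan":{"type":"array","items":{"type":"object","properties":{"xyz":{"type":"array","items":{"type":"number"}},"twist":{"type":"array","items":{"type":"number"}},"jaw":{"type":"number"}}}},"newtons":{"type":"number"}},"required":["plan"]}

```bash
mkdir -p pics; cat > h.py <<'E'
import numpy as np, cv2
from cell import env
def shot(cam,name,crop=None,scale=1):
    d=env.read_camera(cam); im=d["img"][:,:,::-1]
    np.savez(f"{cam}.npz",**d)
    if crop: a,b,c,e=crop; im=im[b:e,a:c]
    cv2.imwrite(f"pics/{name}.png",cv2.resize(im,None,fx=scale,fy=scale,interpolation=cv2.INTER_CUBIC))
def ray(cam,u,v,z):
    d=np.load(f"{cam}.npz"); R,t,K=d["R"],d["t"],d["camera_matrix"]
    r=R.T@np.linalg.solve(K,[u,v,1]); c=-R.T@t
    return c+r*(z-c[2])/r[2]
def proj(cam,X):
    d=np.load(f"{cam}.npz"); p=d["camera_matrix"]@(d["R"]@np.array(X)+d["t"]); return p[:2]/p[2]
E
python3 - <<'E'
from h import *
shot("scene","s0",None,1.5); shot("top","t0",None,1.5)
o=env.get_obs(); print({k:np.round(o[k],3) for k in o})
for c in("scene","top"):
    d=np.load(c+".npz"); print(c,-d["R"].T@d["t"],d["R"][2])
E
```

```text
{'time_s': np.float64(0.1), 'qpos': array([-64.509,  18.433,  -4.016,  83.167,   1.294,  78.54 ,  -3.26 ]), 'joint_velocities': array([ 0.059, -0.112, -0.028, -0.074,  0.067, -0.083, -0.06 ]), 'effort': array([ 0.0000e+00, -4.9257e+01, -4.0500e-01, -3.1340e+01, -6.4000e-02,
        4.0000e-02,  0.0000e+00]), 'tool_pos': array([0.271, 0.59 , 0.404]), 'tool_rot': array([-1.79905e+02,  5.00000e-03,  1.55319e+02]), 'force': array([ 0.005, -0.416,  0.03 ]), 'wrist_torque': array([ 0.031,  0.026, -0.025]), 'grasp_force': np.float64(0.0), 'grip_width': np.float64(0.087)}
scene [1.25811814 0.29627599 0.55729612] [-0.8373963  -0.10501474 -0.5364134 ]
top [0.48607842 0.19469482 0.75702932] [ 0.05882019 -0.00621754 -0.99824923]
```

View pics/s0.png

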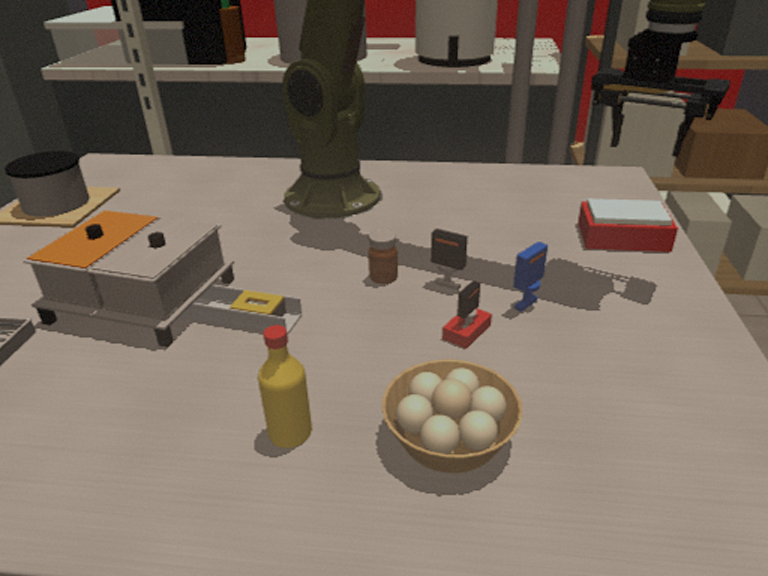

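View pics/t0.png

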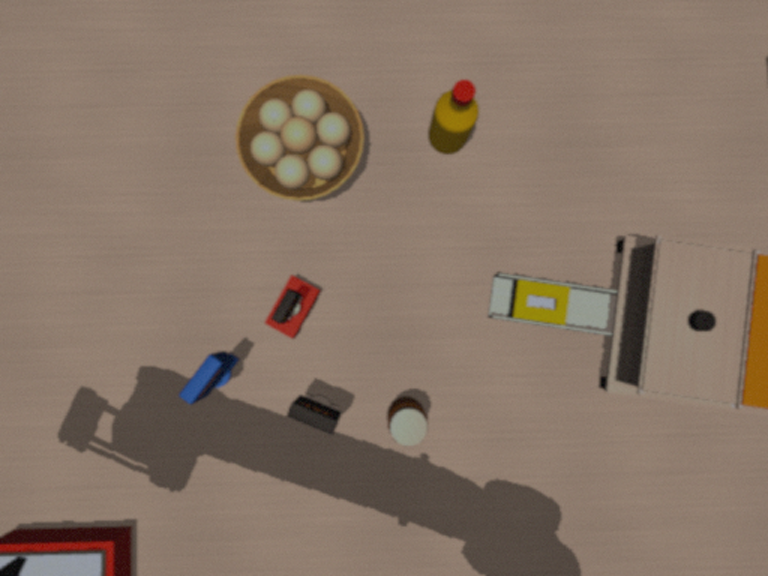

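Scene picture (768-wide): candidates are the blue anchor (530,275), a larger black anchor standing free (449,250), and the small black anchor in the red block (468,300). The small one in the red block is meant. In the top view, the anchor's red block is at (293,307) and the yellow slot is at (542,302). I'll check the choice in a close crop.

```bash
python3 - <<'E'
from h import *
a=np.load("top.npz")["img"][:,:,::-1]; b=np.load("scene.npz")["img"][:,:,::-1]
r=lambda im,x,y,w,h:cv2.resize(im[y:y+h,x:x+w],(400,300),interpolation=cv2.INTER_CUBIC)
# scale: top crops 60x45 ->6.667 ; 
c=np.vstack([np.hstack([r(a,165,180,60,45),r(a,322,175,100,75)]),np.hstack([r(b,280,180,64,48),r(b,130,180,80,60)])])
cv2.imwrite("pics/c0.png",c)
E
```

```text
(no output)
```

View pics/c0.png

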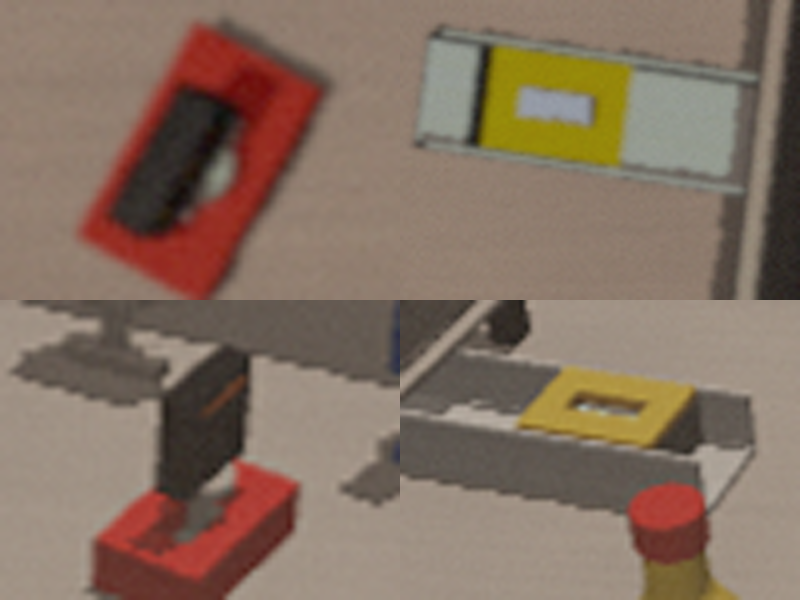

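The crop confirms the small black anchor with the orange stripe, standing in the red block (top-left and bottom-left panels). The top-right panel shows the slot clearly. Next I compute poses.

```bash
python3 - <<'E'
from h import *
def P(cam,pts,z,x0,y0,s): 
    return np.array([ray(cam,(u+.5)/s-.5+x0,(v+.5)/s-.5+y0,z)[:2] for u,v in pts])
def info(n,q):
    e=np.diff(np.vstack([q,q[:1]]),axis=0); L=np.hypot(*e.T); A=np.degrees(np.arctan2(e[:,1],e[:,0]))
    print(n,"c",q.mean(0).round(4),"L",(L*1e3).round(1),"A",A.round(1))
info("red",P("top",[(197,22),(330,80),(208,298),(80,235)],.022,165,180,400/60))
info("yel",P("top",[(90,45),(232,68),(222,165),(80,148)],.036,322,175,4))
info("slot",P("top",[(118,88),(194,95),(190,125),(117,118)],.036,322,175,4))
info("railouter",P("top",[(30,26),(358,75),(343,193),(15,147)],.034,322,175,4))
# wing top face in top view: black patch
info("wingtop",P("top",[(180,88),(238,108),(166,238),(112,215)],.0825,165,180,400/60))
# scene: wing bottom lower corner (165,490-300)...
q=[(162,75),(245,45),(245,165-0),(162,190)]
info("wingscene_top",P("scene",[(162,95),(245,55)],.0825,280,180,6.25))
def mk(u,v,n): print(n,ray("top",u/1.5,v/1.5,0).round(3))
mk(408,425,"jar");mk(318,410,"bigblack");mk(210,380,"blue");mk(448,150,"bottle");mk(300,138,"bowl");mk(620,310,"caddy")
E
```

```text
red c [0.4981 0.3142] L [44.4 75.6 43.4 73.6] A [-114.8  149.8   62.7  -29.6]
yel c [ 0.4945 -0.018 ] L [71.8 48.7 71.2 51.7] A [-100.5  171.6   81.9   -7.7]
slot c [ 0.4944 -0.0174] L [38.1 15.1 36.6 15. ] A [-96.6 170.   83.2  -4.1]
railouter c [ 0.4923 -0.0338] L [166.1  59.6 165.1  61.1] A [-99.8 170.   80.7  -9. ]
wingtop c [0.4962 0.3127] L [17.2 41.3 16.4 40. ] A [-110.3  150.1   65.7  -29. ]
wingscene_top c [0.4976 0.3143] L [41.6 41.6] A [135.4 -44.6]
jar [0.33  0.161 0.   ]
bigblack [0.353 0.285 0.   ]
blue [0.398 0.433 0.   ]
bottle [0.713 0.095 0.   ]
bowl [0.735 0.304 0.   ]
caddy [ 0.481 -0.139  0.   ]
```

Call:
servo_tool(
  plan=[
    {"xyz": [-32.1,-15.7,9],"twist": [0,0,5.3],"jaw": 0},
    {"xyz": [-32.1,-15.7,9],"twist": [0,0,5.3],"jaw": 0},
    {"xyz": [-32.1,-15.7,9],"twist": [0,0,5.3],"jaw": 0},
    {"xyz": [-32.1,-15.7,9],"twist": [0,0,5.3],"jaw": 0},
    {"xyz": [-32.1,-15.7,9],"twist": [0,0,5.3],"jaw": 0},
    {"xyz": [-32.1,-15.7,9],"twist": [0,0,5.3],"jaw": 0},
    {"xyz": [-32.1,-15.7,9],"twist": [0,0,5.3],"jaw": 0},
    {"xyz": [-32.1,-15.7,9],"twist": [0,0,5.3],"jaw": 0},
    {"xyz": [-32.1,-15.7,9],"twist": [0,0,5.3],"jaw": 0},
    {"xyz": [-32.1,-15.7,9],"twist": [0,0,5.3],"jaw": 0},
  ],
)

```text
time_s: 0.93
tool_pos: [0.5022, 0.3052, 0.3125]
tool_rot: [-179.7, 0.2, 149.3]
force: [1.0, -1.5, 0.2]
grip_width: 0.0868
grasp_force: 0.0
```

Call:
servo_tool(
  plan=[
    {"xyz": [0,0,0],"twist": [0,0,0],"jaw": 0.5},
    {"xyz": [0,0,0],"twist": [0,0,0],"jaw": 0.5},
    {"xyz": [0,0,0],"twist": [0,0,0],"jaw": 0.5},
    {"xyz": [0,0,0],"twist": [0,0,0],"jaw": 0.5},
  ],
)

```text
time_s: 1.27
tool_pos: [0.4965, 0.3157, 0.315]
tool_rot: [180.0, -0.0, 150.2]
force: [-0.3, -0.9, 0.2]
grip_width: 0.068
grasp_force: 0.0
```

```bash
python3 - <<'E'
from h import *
o=env.get_obs(); print(o["tool_pos"].round(4),o["tool_rot"].round(2),o["grip_width"],o["force"].round(2),o["qpos"].round(1))
shot("scene","s1",(240,100,400,260),3.5)
E
```

```text
[0.4965 0.3157 0.315 ] [ 1.7996e+02 -2.0000e-02  1.5020e+02] 0.06795496021513239 [-0.26 -0.88  0.25] [-41.7  14.3   7.7  99.   -2.1  66.8  26.8]
```

View pics/s1.png

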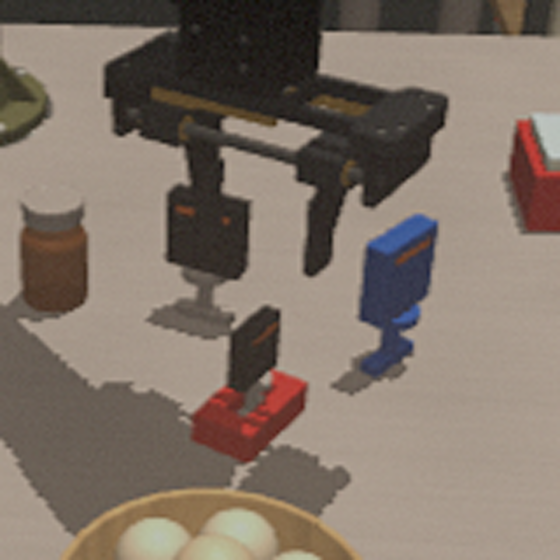

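Fingers straddle above the small anchor (wing at ~(255,345)), clear of the big and blue ones. I'll descend and grip.

Call:
servo_tool(
  plan=[
    {"xyz": [-0.15,-0.15,3],"twist": [0,0,0],"jaw": 0.4},
    {"xyz": [-0.15,-0.15,6],"twist": [0,0,0],"jaw": 0.4},
    {"xyz": [-0.15,-0.15,7.9],"twist": [0,0,0],"jaw": 0.4},
    {"xyz": [-0.15,-0.15,7.9],"twist": [0,0,0],"jaw": 0.4},
    {"xyz": [-0.15,-0.15,7.9],"twist": [0,0,0],"jaw": 0.4},
    {"xyz": [-0.15,-0.15,7.9],"twist": [0,0,0],"jaw": 0.4},
  ],
)

```text
time_s: 1.82
tool_pos: [0.4985, 0.3128, 0.2373]
tool_rot: [179.9, 0.1, 150.1]
force: [0.3, 0.9, 0.2]
grip_width: 0.0521
grasp_force: 0.0
```

Call:
servo_tool(
  plan=[
    {"xyz": [0,0,0],"twist": [0,0,0],"jaw": 1},
    {"xyz": [0,0,0],"twist": [0,0,0],"jaw": 1},
    {"xyz": [0,0,0],"twist": [0,0,0],"jaw": 1},
    {"xyz": [0,0,0],"twist": [0,0,0],"jaw": 1},
    {"xyz": [0,0,0],"twist": [0,0,0],"jaw": 1},
    {"xyz": [0,0,0],"twist": [0,0,0],"jaw": 1},
    {"xyz": [0,0,0],"twist": [0,0,0],"jaw": 1},
    {"xyz": [0,0,0],"twist": [0,0,0],"jaw": 1},
  ],
  newtons=40,
)

```text
time_s: 2.48
tool_pos: [0.4982, 0.3119, 0.2358]
tool_rot: [180.0, 0.0, 150.0]
force: [-0.6, 0.9, -0.1]
grip_width: 0.0134
grasp_force: 40.0
```

Call:
servo_tool(
  plan=[
    {"xyz": [0,0,-2],"twist": [0,0,0],"jaw": 1},
    {"xyz": [0,0,-5],"twist": [0,0,0],"jaw": 1},
    {"xyz": [0,0,-8],"twist": [0,0,0],"jaw": 1},
    {"xyz": [0,0,-10],"twist": [0,0,0],"jaw": 1},
    {"xyz": [0,0,-10],"twist": [0,0,0],"jaw": 1},
    {"xyz": [0,0,-10],"twist": [0,0,0],"jaw": 1},
  ],
)

```text
time_s: 2.98
tool_pos: [0.4983, 0.312, 0.3367]
tool_rot: [179.9, 0.0, 150.0]
force: [-0.7, 0.2, -1.5]
grip_width: 0.0142
grasp_force: 40.0
```

```bash
python3 - <<'E'
from h import *
o=env.get_obs(); print(o["tool_pos"].round(4),o["tool_rot"].round(2),o["grip_width"],o["force"].round(2))
# move to hover over slot, yaw 80.5
y=np.radians(o["tool_rot"][2]); d=np.array([.4944,-.0174])-o["tool_pos"][:2]
print(d@[np.cos(y),np.sin(y)]*100,d@[np.sin(y),-np.cos(y)]*100)
shot("scene","s2",(240,60,400,260),3)
E
```

```text
[0.4983 0.312  0.3367] [1.7988e+02 5.0000e-02 1.5002e+02] 0.014175219787386966 [-0.67  0.19 -1.52]
-16.11898476366033 -28.725993383113746
```

View pics/s2.png

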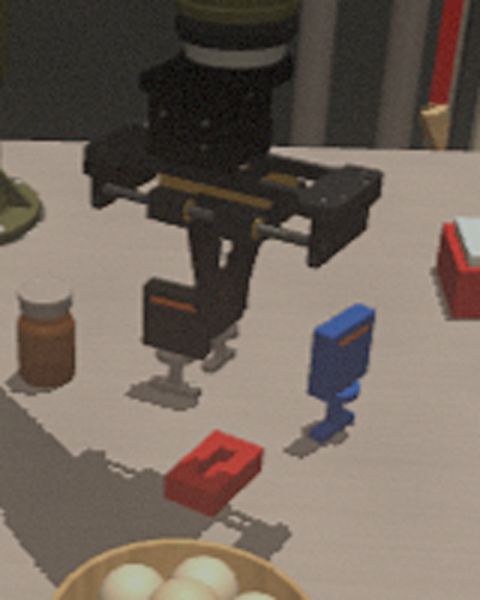

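Red block is empty at (215,470), and the anchor hangs upright with its foot at (220,355). I'll move over the slot.

Call:
servo_tool(
  plan=[
    {"xyz": [-8,-14,0],"twist": [0,0,35],"jaw": 1},
    {"xyz": [-8,-14,0],"twist": [0,0,35],"jaw": 1},
    {"xyz": [-8,-14,0],"twist": [0,0,35],"jaw": 1},
    {"xyz": [-8,-14,0],"twist": [0,0,35],"jaw": 1},
    {"xyz": [-16.1,-28.7,0],"twist": [0,0,69.5],"jaw": 1},
    {"xyz": [-16.1,-28.7,0],"twist": [0,0,69.5],"jaw": 1},
    {"xyz": [-16.1,-28.7,0],"twist": [0,0,69.5],"jaw": 1},
    {"xyz": [-16.1,-28.7,0],"twist": [0,0,69.5],"jaw": 1},
    {"xyz": [-16.1,-28.7,0],"twist": [0,0,69.5],"jaw": 1},
    {"xyz": [-16.1,-28.7,0],"twist": [0,0,69.5],"jaw": 1},
  ],
)

```text
time_s: 3.87
tool_pos: [0.4931, -0.0208, 0.3339]
tool_rot: [-179.8, 0.1, 79.8]
force: [0.9, 1.0, -0.8]
grip_width: 0.0139
grasp_force: 40.0
```

Call:
servo_tool(
  plan=[
    {"xyz": [0,0,0],"twist": [0,0,0],"jaw": 1},
    {"xyz": [0,0,0],"twist": [0,0,0],"jaw": 1},
    {"xyz": [0,0,0],"twist": [0,0,0],"jaw": 1},
    {"xyz": [0,0,0],"twist": [0,0,0],"jaw": 1},
    {"xyz": [0,0,0],"twist": [0,0,0],"jaw": 1},
    {"xyz": [0,0,0],"twist": [0,0,0],"jaw": 1},
  ],
)

```text
time_s: 4.37
tool_pos: [0.4941, -0.0168, 0.3356]
tool_rot: [-180.0, 0.0, 80.6]
force: [0.6, 0.3, -0.9]
grip_width: 0.0141
grasp_force: 40.0
```

```bash
python3 - <<'E'
from h import *
o=env.get_obs(); print(o["tool_pos"].round(4),o["tool_rot"].round(2),o["force"].round(2),o["qpos"].round(1))
shot("scene","s3",(90,80,250,240),3.75)
E
```

```text
[ 0.4941 -0.0168  0.3356] [-1.7999e+02  1.0000e-02  8.0600e+01] [ 0.62  0.27 -0.94] [-26.    1.7  25.4 110.8  -0.8  67.7  -9.6]
```

View pics/s3.png

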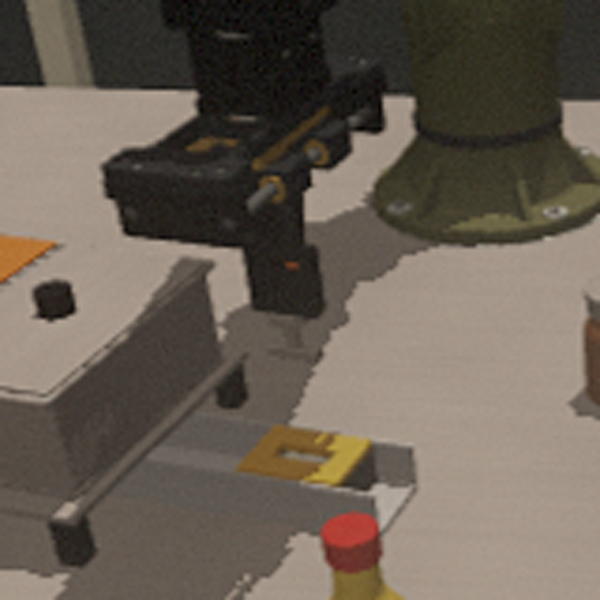

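```bash
python3 - <<'E'
from h import *
c=np.array([.4941,-.0168,.1076]);u=np.array([np.cos(np.radians(80.6)),np.sin(np.radians(80.6)),0])
f=lambda X:((proj("scene",X)-[90,80]+.5)*3.75).round(0)
for s in(-.017,0,.017): print("foot",s,f(c+u*s))
for z in(.0315,.0745):
  for s in(-.022,.022): print("wing",z,s,f(c+u*s+[0,0,z]))
a=np.load("scene.npz")["img"][:,:,::-1][145:185,145:185]
cv2.imwrite("pics/c3.png",cv2.resize(a,None,fx=15,fy=15,interpolation=cv2.INTER_CUBIC))
E
```

```text
foot -0.017 [268. 353.]
foot 0 [293. 356.]
foot 0.017 [318. 360.]
wing 0.0315 -0.022 [253. 306.]
wing 0.0315 0.022 [319. 315.]
wing 0.0745 -0.022 [241. 241.]
wing 0.0745 0.022 [309. 249.]
```

View pics/c3.png

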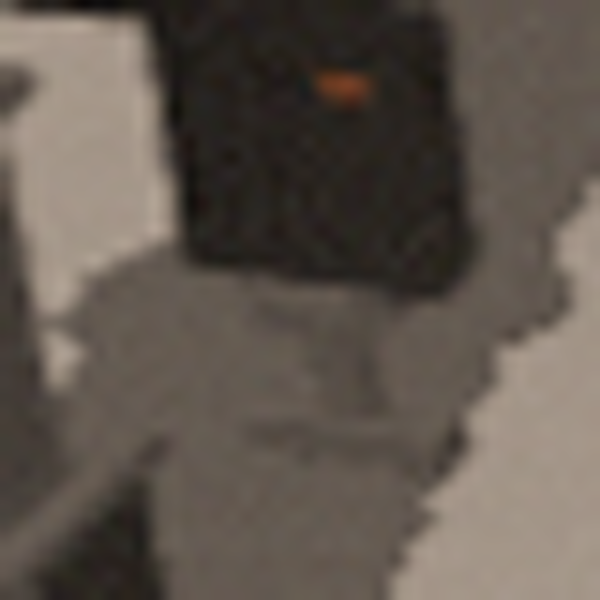

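In-hand offset is within about 1 mm along the wing. I'll shift slightly and come down to just above the block.

Call:
servo_tool(
  plan=[
    {"xyz": [-0.1,0.1,2],"twist": [0,0,0],"jaw": 1},
    {"xyz": [-0.1,0.1,4],"twist": [0,0,0],"jaw": 1},
    {"xyz": [-0.1,0.1,6],"twist": [0,0,0],"jaw": 1},
    {"xyz": [-0.1,0.1,6.5],"twist": [0,0,0],"jaw": 1},
    {"xyz": [-0.1,0.1,6.5],"twist": [0,0,0],"jaw": 1},
    {"xyz": [-0.1,0.1,6.5],"twist": [0,0,0],"jaw": 1},
  ],
  newtons=50,
)

```text
time_s: 4.92
tool_pos: [0.4953, -0.0183, 0.2713]
tool_rot: [180.0, 0.0, 80.5]
force: [0.1, -1.0, -0.8]
grip_width: 0.0135
grasp_force: 50.0
```

Call:
servo_tool(
  plan=[
    {"xyz": [0,0,0.2],"twist": [0,0,0],"jaw": 1},
    {"xyz": [0,0,0.4],"twist": [0,0,0],"jaw": 1},
    {"xyz": [0,0,0.6],"twist": [0,0,0],"jaw": 1},
    {"xyz": [0,0,0.8],"twist": [0,0,0],"jaw": 1},
    {"xyz": [0,0,0.8],"twist": [0,0,0],"jaw": 1},
    {"xyz": [0,0,0.8],"twist": [0,0,0],"jaw": 1},
  ],
)

```text
time_s: 5.42
tool_pos: [0.4954, -0.0184, 0.2635]
tool_rot: [179.9, -0.0, 80.5]
force: [0.3, -0.1, 4.6]
grip_width: 0.0134
grasp_force: 50.0
```

Call:
servo_tool(
  plan=[
    {"xyz": [0.05,-0.1,0.1],"twist": [0,0,0],"jaw": 1},
    {"xyz": [0.1,-0.1,0.1],"twist": [0,0,0],"jaw": 1},
    {"xyz": [0.1,-0.1,0.1],"twist": [0,0,0],"jaw": 1},
  ],
)

```text
time_s: 5.67
tool_pos: [0.495, -0.018, 0.2634]
tool_rot: [179.8, 0.0, 80.5]
force: [-1.1, -2.5, 8.6]
grip_width: 0.0136
grasp_force: 50.0
```

Call:
servo_tool(
  plan=[
    {"xyz": [0.1,0,0],"twist": [0,0,0],"jaw": 1},
    {"xyz": [0.1,0,0],"twist": [0,0,0],"jaw": 1},
    {"xyz": [0.1,0,0],"twist": [0,0,0],"jaw": 1},
  ],
)

```text
time_s: 5.92
tool_pos: [0.4951, -0.0177, 0.2634]
tool_rot: [179.8, 0.1, 80.5]
force: [-2.2, -3.3, 9.6]
grip_width: 0.0134
grasp_force: 50.0
```

Call:
servo_tool(
  plan=[
    {"xyz": [0.1,0,0],"twist": [0,0,0],"jaw": 1},
    {"xyz": [0.1,0,0],"twist": [0,0,0],"jaw": 1},
    {"xyz": [0.1,0,0],"twist": [0,0,0],"jaw": 1},
  ],
)

```text
time_s: 6.17
tool_pos: [0.4952, -0.0173, 0.2634]
tool_rot: [179.8, 0.1, 80.4]
force: [-1.7, -5.7, 10.2]
grip_width: 0.0136
grasp_force: 50.0
```

Call:
servo_tool(
  plan=[
    {"xyz": [0,0,-0.3],"twist": [0,0,0],"jaw": 1},
    {"xyz": [0,0,-0.3],"twist": [0,0,0],"jaw": 1},
    {"xyz": [0,0,-0.3],"twist": [0,0,0],"jaw": 1},
  ],
)

```text
time_s: 6.42
tool_pos: [0.4943, -0.0149, 0.2645]
tool_rot: [-180.0, -0.0, 80.5]
force: [0.4, 0.7, -0.5]
grip_width: 0.014
grasp_force: 50.0
```

Call:
servo_tool(
  plan=[
    {"xyz": [0,0,0.15],"twist": [0,0,0],"jaw": 1},
    {"xyz": [0,0,0.3],"twist": [0,0,0],"jaw": 1},
    {"xyz": [0,0,0.3],"twist": [0,0,0],"jaw": 1},
    {"xyz": [0,0,0.3],"twist": [0,0,0],"jaw": 1},
  ],
)

```text
time_s: 6.75
tool_pos: [0.4947, -0.0152, 0.2635]
tool_rot: [-180.0, -0.0, 80.5]
force: [-4.9, 0.3, 14.7]
grip_width: 0.0137
grasp_force: 50.0
```

Call:
servo_tool(
  plan=[
    {"xyz": [0,0,-0.4],"twist": [0,0,0],"jaw": 1},
    {"xyz": [-0.3,0.1,-0.4],"twist": [0,0,0],"jaw": 1},
    {"xyz": [-0.6,0.1,-0.4],"twist": [0,0,0],"jaw": 1},
    {"xyz": [-0.6,0.1,-0.4],"twist": [0,0,0],"jaw": 1},
    {"xyz": [-0.6,0.1,-0.4],"twist": [0,0,0],"jaw": 1},
  ],
)

```text
time_s: 7.17
tool_pos: [0.4942, -0.0216, 0.2652]
tool_rot: [-180.0, 0.0, 80.5]
force: [0.5, 0.3, -0.5]
grip_width: 0.0135
grasp_force: 50.0
```

Call:
servo_tool(
  plan=[
    {"xyz": [0,0,0.15],"twist": [0,0,0],"jaw": 1},
    {"xyz": [0,0,0.3],"twist": [0,0,0],"jaw": 1},
    {"xyz": [0,0,0.35],"twist": [0,0,0],"jaw": 1},
    {"xyz": [0,0,0.35],"twist": [0,0,0],"jaw": 1},
  ],
)

```text
time_s: 7.5
tool_pos: [0.4944, -0.0212, 0.2619]
tool_rot: [-180.0, 0.0, 80.5]
force: [0.1, -0.2, -0.3]
grip_width: 0.0138
grasp_force: 50.0
```

At about y = -0.021 the foot drops in with no force. I'll continue down toward the plunger.

Call:
servo_tool(
  plan=[
    {"xyz": [0,0,0.1],"twist": [0,0,0],"jaw": 1},
    {"xyz": [0,0,0.2],"twist": [0,0,0],"jaw": 1},
    {"xyz": [0,0,0.3],"twist": [0,0,0],"jaw": 1},
    {"xyz": [0,0,0.4],"twist": [0,0,0],"jaw": 1},
    {"xyz": [0,0,0.5],"twist": [0,0,0],"jaw": 1},
    {"xyz": [0,0,0.5],"twist": [0,0,0],"jaw": 1},
  ],
)

```text
time_s: 8.0
tool_pos: [0.4944, -0.0213, 0.2571]
tool_rot: [-180.0, 0.0, 80.5]
force: [0.1, 0.7, -1.8]
grip_width: 0.0137
grasp_force: 50.0
```

Call:
servo_tool(
  plan=[
    {"xyz": [0,0,0.1],"twist": [0,0,0],"jaw": 1},
    {"xyz": [0,0,0.2],"twist": [0,0,0],"jaw": 1},
    {"xyz": [0,0,0.3],"twist": [0,0,0],"jaw": 1},
    {"xyz": [0,0,0.4],"twist": [0,0,0],"jaw": 1},
    {"xyz": [0,0,0.4],"twist": [0,0,0],"jaw": 1},
  ],
)

```text
time_s: 8.42
tool_pos: [0.4946, -0.0213, 0.2535]
tool_rot: [180.0, -0.0, 80.5]
force: [-0.8, 0.1, 2.9]
grip_width: 0.0136
grasp_force: 50.0
```

Call:
servo_tool(
  plan=[
    {"xyz": [0,0,0.15],"twist": [0,0,0],"jaw": 1},
    {"xyz": [0,0,0.3],"twist": [0,0,0],"jaw": 1},
    {"xyz": [0,0,0.45],"twist": [0,0,0],"jaw": 1},
    {"xyz": [0,0,0.6],"twist": [0,0,0],"jaw": 1},
    {"xyz": [0,0,0.75],"twist": [0,0,0],"jaw": 1},
    {"xyz": [0,0,0.75],"twist": [0,0,0],"jaw": 1},
  ],
)

```text
time_s: 8.92
tool_pos: [0.4947, -0.0214, 0.2463]
tool_rot: [180.0, -0.0, 80.5]
force: [-3.1, -0.0, 7.9]
grip_width: 0.0137
grasp_force: 50.0
```

```bash
python3 - <<'E'
from h import *
o=env.get_obs(); print(o["tool_pos"].round(4),o["tool_rot"].round(2),o["force"].round(2),o["wrist_torque"].round(3),o["qpos"].round(1))
E
```

```text
[ 0.4947 -0.0214  0.2463] [ 1.7998e+02 -2.0000e-02  8.0510e+01] [-3.07 -0.02  7.93] [-0.034  0.837  0.007] [-24.7   8.   25.8 116.   -4.2  56.8  -6.3]
```

Call:
servo_tool(
  plan=[
    {"xyz": [0,0,0],"twist": [0,0,5],"jaw": 1},
    {"xyz": [0,0,0],"twist": [0,0,10],"jaw": 1},
    {"xyz": [0,0,0],"twist": [0,0,15],"jaw": 1},
    {"xyz": [0,0,0],"twist": [0,0,20],"jaw": 1},
    {"xyz": [0,0,0],"twist": [0,0,25],"jaw": 1},
    {"xyz": [0,0,0],"twist": [0,0,30],"jaw": 1},
    {"xyz": [0,0,0],"twist": [0,0,30],"jaw": 1},
  ],
)

```text
time_s: 9.5
tool_pos: [0.4955, -0.0212, 0.2469]
tool_rot: [179.9, -0.1, 50.3]
force: [-1.4, 0.3, 8.4]
grip_width: 0.0133
grasp_force: 50.0
```

```bash
python3 - <<'E'
from h import *
o=env.get_obs(); print(o["tool_pos"].round(4),o["tool_rot"].round(2),o["force"].round(2),o["wrist_torque"].round(3),o["qpos"].round(1))
E
```

```text
[ 0.4955 -0.0212  0.2469] [ 1.7988e+02 -1.4000e-01  5.0310e+01] [-1.39  0.33  8.43] [-0.032  0.289 -0.038] [-27.1   8.1  28.4 116.   -4.6  56.8 -36.1]
```

Call:
servo_tool(
  plan=[
    {"xyz": [0,0,0.05],"twist": [0,0,5],"jaw": 1},
    {"xyz": [0,0,0.05],"twist": [0,0,10],"jaw": 1},
    {"xyz": [0,0,0.05],"twist": [0,0,15],"jaw": 1},
    {"xyz": [0,0,0.05],"twist": [0,0,20],"jaw": 1},
    {"xyz": [0,0,0.05],"twist": [0,0,25],"jaw": 1},
    {"xyz": [0,0,0.05],"twist": [0,0,30],"jaw": 1},
    {"xyz": [0,0,0.05],"twist": [0,0,35],"jaw": 1},
    {"xyz": [0,0,0.05],"twist": [0,0,40],"jaw": 1},
    {"xyz": [0,0,0.05],"twist": [0,0,40],"jaw": 1},
  ],
)

```text
time_s: 10.25
tool_pos: [0.4954, -0.0207, 0.2464]
tool_rot: [-179.9, -0.2, 10.3]
force: [-1.9, 2.3, 8.7]
grip_width: 0.0135
grasp_force: 50.0
```

```bash
python3 - <<'E'
from h import *
o=env.get_obs(); print(o["tool_pos"].round(4),o["tool_rot"].round(2),o["force"].round(2),o["wrist_torque"].round(3),o["qpos"].round(1))
E
```

```text
[ 0.4954 -0.0207  0.2464] [-1.7995e+02 -1.6000e-01  1.0330e+01] [-1.89  2.27  8.68] [ 0.338  0.512 -0.012] [-30.4   8.3  31.9 116.1  -5.4  56.7 -75.5]
```

Call:
servo_tool(
  plan=[
    {"xyz": [0,0,0],"twist": [0,0,4],"jaw": 1},
    {"xyz": [0,0,0],"twist": [0,0,8],"jaw": 1},
    {"xyz": [0,0,0],"twist": [0,0,12],"jaw": 1},
    {"xyz": [0,0,0],"twist": [0,0,16],"jaw": 1},
    {"xyz": [0,0,0],"twist": [0,0,19],"jaw": 1},
    {"xyz": [0,0,0],"twist": [0,0,21],"jaw": 1},
    {"xyz": [0,0,0],"twist": [0,0,21],"jaw": 1},
  ],
)

```text
time_s: 10.83
tool_pos: [0.4953, -0.0205, 0.2464]
tool_rot: [-179.9, -0.1, -10.5]
force: [-1.1, 1.8, 7.7]
grip_width: 0.0137
grasp_force: 50.0
```

```bash
python3 - <<'E'
from h import *
o=env.get_obs(); print(o["tool_pos"].round(4),o["tool_rot"].round(2),o["force"].round(2),o["wrist_torque"].round(3),o["qpos"].round(1))
E
```

```text
[ 0.4953 -0.0205  0.2464] [-1.7988e+02 -1.2000e-01 -1.0540e+01] [-1.08  1.8   7.68] [0.434 0.489 0.025] [-32.2   8.5  33.9 116.2  -5.7  56.8 -96. ]
```

Turned 91° with no stop torque. I'll let it spring up slowly.

Call:
servo_tool(
  plan=[
    {"xyz": [0,0,-0.1],"twist": [0,0,0],"jaw": 1},
    {"xyz": [0,0,-0.2],"twist": [0,0,0],"jaw": 1},
    {"xyz": [0,0,-0.3],"twist": [0,0,0],"jaw": 1},
    {"xyz": [0,0,-0.4],"twist": [0,0,0],"jaw": 1},
    {"xyz": [0,0,-0.5],"twist": [0,0,0],"jaw": 1},
    {"xyz": [0,0,-0.55],"twist": [0,0,0],"jaw": 1},
    {"xyz": [0,0,-0.55],"twist": [0,0,0],"jaw": 1},
    {"xyz": [0,0,-0.55],"twist": [0,0,0],"jaw": 1},
  ],
)

```text
time_s: 11.5
tool_pos: [0.4951, -0.0207, 0.2512]
tool_rot: [-179.9, -0.1, -10.5]
force: [0.9, 3.7, 4.8]
grip_width: 0.0137
grasp_force: 50.0
```

```bash
python3 - <<'E'
from h import *
o=env.get_obs(); print(o["tool_pos"].round(4),o["tool_rot"].round(2),o["force"].round(2),o["wrist_torque"].round(3))
E
```

```text
[ 0.4951 -0.0207  0.2512] [-1.7992e+02 -1.1000e-01 -1.0460e+01] [0.92 3.66 4.79] [ 0.818 -0.239  0.038]
```

Call:
servo_tool(
  plan=[
    {"xyz": [0,0,-0.05],"twist": [0,0,0],"jaw": 1},
    {"xyz": [0,0,-0.1],"twist": [0,0,0],"jaw": 1},
    {"xyz": [0,0,-0.15],"twist": [0,0,0],"jaw": 1},
    {"xyz": [0,0,-0.15],"twist": [0,0,0],"jaw": 1},
    {"xyz": [0,0,-0.15],"twist": [0,0,0],"jaw": 1},
  ],
)

```text
time_s: 11.92
tool_pos: [0.4947, -0.0211, 0.2518]
tool_rot: [-180.0, -0.1, -10.5]
force: [3.8, 2.2, -1.9]
grip_width: 0.0139
grasp_force: 50.0
```

Held by the yellow top: only 0.6 mm travel while the force dropped 7 N. Releasing.

Call:
servo_tool(
  plan=[
    {"xyz": [0,0,0],"twist": [0,0,0],"jaw": 0.7},
    {"xyz": [0,0,0],"twist": [0,0,0],"jaw": 0.5},
    {"xyz": [0,0,0],"twist": [0,0,0],"jaw": 0.5},
    {"xyz": [0,0,0],"twist": [0,0,0],"jaw": 0.5},
    {"xyz": [0,0,0],"twist": [0,0,0],"jaw": 0.5},
    {"xyz": [0,0,0],"twist": [0,0,0],"jaw": 0.5},
  ],
)

```text
time_s: 12.42
tool_pos: [0.4943, -0.0215, 0.2521]
tool_rot: [180.0, 0.0, -10.5]
force: [0.5, -0.6, 0.2]
grip_width: 0.0413
grasp_force: 0.0
```

Call:
servo_tool(
  plan=[
    {"xyz": [0,0,-1],"twist": [0,0,0],"jaw": 0.5},
    {"xyz": [0,0,-3],"twist": [0,0,0],"jaw": 0.5},
    {"xyz": [0,0,-6],"twist": [0,0,0],"jaw": 0.5},
    {"xyz": [0,0,-9],"twist": [0,0,0],"jaw": 0.5},
    {"xyz": [0,0,-12],"twist": [0,0,0],"jaw": 0.5},
    {"xyz": [0,0,-14],"twist": [0,0,0],"jaw": 0.5},
    {"xyz": [0,0,-14],"twist": [0,0,0],"jaw": 0.5},
    {"xyz": [0,0,-14],"twist": [0,0,0],"jaw": 0.5},
  ],
)

```text
time_s: 13.08
tool_pos: [0.4947, -0.0216, 0.394]
tool_rot: [-179.9, -0.2, -10.5]
force: [-1.1, 0.3, -0.2]
grip_width: 0.0433
grasp_force: 0.0
```

```bash
python3 - <<'E'
from h import *
o=env.get_obs(); print(o["tool_pos"].round(4),o["force"].round(2))
shot("scene","s4",(90,120,250,240),5)
u=np.array([np.cos(np.radians(-9.5)),np.sin(np.radians(-9.5)),0]);c=np.array([.4947,-.0211,0])
n=np.array([-u[1],u[0],0])
for z in(.0315,.0745):
  for s in(-.007,.007): print(z,s,((proj("scene",c+u*.022+n*s+[0,0,z+.024])-[90,120]+.5)*5).round(0))
E
```

```text
[ 0.4947 -0.0216  0.394 ] [-1.15  0.25 -0.18]
0.0315 -0.007 [361. 393.]
0.0315 0.007 [389. 398.]
0.0745 -0.007 [347. 314.]
0.0745 0.007 [375. 318.]
```

View pics/s4.png

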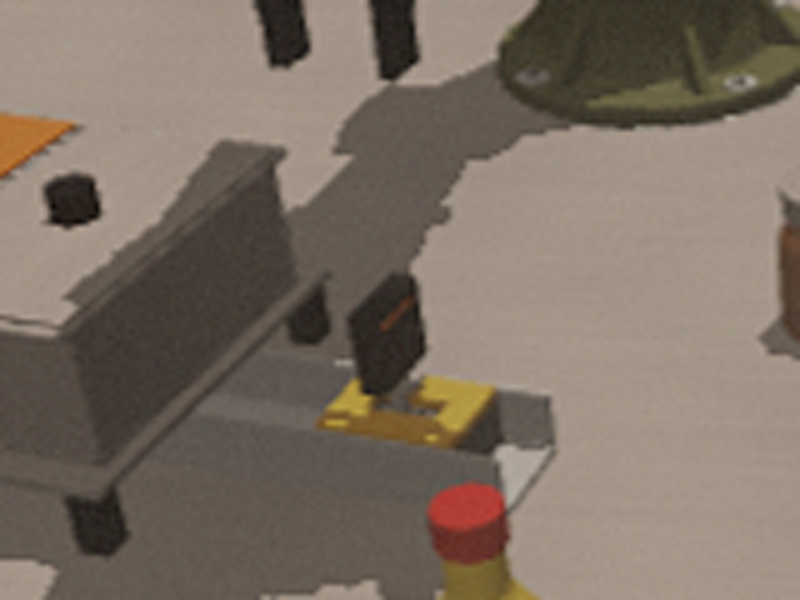

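The anchor stands crosswise in the slot: its near corners at (362,393) and (348,315) match the prediction for locked height (361,393 and 347,314). The fingers are clear above. Handing in.

```bash
python3 -c "
from cell import env
print(env.sign_off())"
```

```text
the job is handed in; nothing more can be done
None
```

The small black anchor is locked crosswise under the yellow block's slot, released with the arm clear, and the job was handed in at about 13 s; I never touched the bottle, jar or egg basket.

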